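# Free the wedged kit box, pack it and shut it

## Robot

A 7-joint arm with a two-finger parallel gripper is mounted at the origin on a cart in front of the work surface, level with it; the furniture and walls round the work are solid. World frame = base frame: x ahead of the robot, y to its left, z up, the work surface at z = 0. Lengths are in m, angles in rad, forces in N, time in s.
With the tool pointing down it reaches from about 0.4 to 0.9 m from the base axis. Payload 5.6 kg.
Tool frame: the origin (TCP) lies midway between the tips of the shut fingers; the grasp point (between the pads) lies 19 mm behind it; z points along the fingers, y is the line along which they close (so a half turn about z gives the same grasp; the last joint's range is limited). The gripper opens to 92 mm and grips with 3 to 60 N. Pads are 20 mm wide; open, the fingers measure 128 mm over their backs; the gripper's body (75 mm by 189 mm) begins 69 mm behind the grasp point.
Start: joints at [-1.2, 0.468, -0.012, 1.603, 0.006, 1.071, -0.056], TCP at [0.261, 0.595, 0.215] pointing down, gripper open.
Joint ranges: [-2.53, 2.53], [-0.31, 2.02], [-1.57, 1.55], [0.28, 2.44], [-1.29, 4.43], [0.15, 1.84], [-2.92, 2.92]. Speed limits (rad/s): [2.57, 2.57, 3.14, 3.14, 3.14, 3.14, 3.14].

## Interface

Orientations are given as a 3x3 rotation matrix whose columns are the frame's x, y, z axes.
In Python, from station import env, effector, solver, viewer, workorder, search_frame, tip_of gives the robot as it stands. Calls block until the motion is done:
- env.reach(position, orientation): joint-space move of the TCP to a pose.
- env.movel(position, frame=None, rate=0.15): straight line of the TCP; frame=None keeps the orientation; rate is the mean speed in m/s.
- env.goto_joints(angles): joint-space move.
- effector.release() and effector.grasp(squeeze=None): open the fingers fully, or close them until they stop; squeeze is the grip in N (None keeps the last).
- env.pause(seconds).
- solver.inverse_kinematics(position, orientation): joint angles nearest the present ones, or None.
- env.sense(): the state.
- viewer.read_camera(name): name is "scene" or "top" or "wrist"; returns (picture, depth): 480x640x3 uint8, red, green, blue; 480x640 float32, m along the optical axis (not along the pixel's ray), 0 where there is no reading.
- viewer.camera_info(name): a dict with "intrinsics" (3x3 intrinsics, pixels), "eye" and "rotation" of the camera in the world; the wrist camera has in their place "T_tool_cam" (4x4, takes a point from camera to tool coordinates, whose origin is the TCP and whose axes are the flange's). Camera axes: x right, y up, looking along -z (the intrinsics and any distortion apply to the point x, -y, -z); pixel columns grow to the right and rows downward; lengths in m; the calibration is good to about 2 mm. A picture is of the moment at which its call begins: read the wrist's pose just before it. camera_info takes no time and is no camera call.
A pose or a line that the arm cannot do raises env.PlanningError and nothing moves.
- workorder.finish_job(): hands the job in; it is judged then, once.
Trained networks look in the newest picture that a camera, given by its name, has taken for a name from the list of things; names that differ only in an ending like _2 or _b are one class to them, and where a whole thing is asked for, a point or a joint stands for the part that bears it (a point fixed in the world has none). Each returns a list of dicts, best first, with "score" (0 to 1); they miss things now and then, are a little off and sometimes report something else, mostly with a low value. They report only what shows in the picture. A call takes as long as a camera call. They do not tell look-alikes from the thing itself.
- search_frame(camera, name): "at" ([x, y, z] in m, in world coordinates, good to about 4 mm: the middle of the surface that is visible of it).
- tip_of(camera, name): "at" ([x, y, z] in m, in world coordinates, good to about 4 mm: a listed point, or the origin of a listed thing).
The state is a dict: "t": time; "joint_positions": joint angles; "joint_velocities": joint speeds; "tau": joint torques, N m; "ee_pos": TCP position; "tcp_rot": TCP orientation; "wrist_force": force on the tool from outside, world axes, zero at the start; "moment": the same for the moment, N m; "gripper_width": finger opening in m; "grasp_force": force on a finger pad.
Only numpy, scipy, OpenCV 4.12 (cv2) and the standard library are available. Lean on these libraries where they do the work, as an engineer would, in place of code of your own. Each camera call takes 0.05 s, during which the arm holds its last target. There are 200 camera calls.

## Task

The sliding lid of the wooden kit box is locked by a tight notched wedge: work the wedge out sideways from its keeper by small alternating side pulls and lay it in the steel parts tray. Then slide the lid fully open, put every kit part that lies on the bench (screwdriver, spanner, solder reels: whichever are there) inside the box, and slide the lid fully shut over them. Leave the tape measure and the black battery behind the work alone.

Things in the scene. Friction and masses are not known exactly. Their poses are not given: they have to be found in the camera images.
- wedge_tooth1 (a point): First tooth, wedge (14, 1, 6) mm. Teeth are 6 mm long and stand 9.5 mm out: y = 1-7 mm on the +x edge, 23-29 on the -x edge, 45-51 on the +x edge. A tooth catches behind its stop unless the wedge is held 3 to 6.5 mm (its full play) to the other side: box -x for teeth 1 and 3, +x for 2. Draw along box -y until the next catches (about 22 mm), swap sides, draw. Free after 72 mm.
- kit_box: Wooden box with sliding lid, fixed to the bench. Origin: centre of its underside. Outside 236 mm (x) by 250 mm (y), walls 8 mm thick, 58 mm high; inside 220 x 234 mm, 52 mm free height under the lid. Its x points roughly away from the robot. Guide strips on both y sides (y = +-119 to +-125 mm) rise to z = 70 mm. The lid slides along +x onto runners that reach back to x = 354 mm.
- box_floor (a point): Centre of the box's inner floor, 6 mm above the bench; axes as the box.
- keeper_mouth (a point): Centre of the mouth of the wedge's keeper on the box's right (-y) side: box x = 60, y = -162, z = 60 mm; axes as the box. The keeper is a covered tunnel, box y = -125 to -162 mm, x = 60 +- 36 mm, top at z = 76 mm, inside 58 mm wide and 16 mm high; at its mouth a 6 mm thick stop at either side leaves a 31 mm gap. The wedge comes out along the box's -y only, and cannot be lifted before.
- wedge: Wooden wedge, 126 mm long, in the keeper at the start: axes parallel to the box's, origin at box (60, -155, 54) mm. Origin: underside, 1 mm outside the first tooth; y runs along it to the tip. Blade 18 mm wide (x), 12 mm thick (z), y = -13 to 64 mm. Its tip sits in a notch of the lid, which so moves 3 cm at most. Three square teeth on its edges (see wedge_tooth1).
- wedge_head (a point): Centre of the wedge's head (wedge x = 0, y = -37, z = 16 mm): a plain block 24 mm wide (x), 50 mm long (y), 32 mm high (z = 0 to 32). Grip it from above across the 24 mm.
- lid (a joint): Travel of the sliding lid along the box's +x, m: 0 shut, 0.23 fully open. It stays where left (about 2 N of friction).
- lid_grip (a point): Where to grip the lid's bar, 24 mm above the lid's top and 90 mm above the bench. The bar is 18 mm wide (box x), 80 mm long (box y), 36 mm high. It lies at box x = -85 mm when the lid is shut and moves with the lid. The lid is a 230 x 234 mm board 8 mm thick whose top is 66 mm above the bench.
- parts_tray: Shallow steel tray fixed to the bench, 170 mm (its x) by 115 mm (its y), 22 mm high, walls and floor 4 to 5 mm. Origin: centre of its underside.
- screwdriver: Screwdriver with a yellow handle, 186 mm long (its y), lying down. Origin: middle of its length, underside, 13 mm below its axis as it lies at the start. Handle y = +8 to +93 mm, 25 mm thick; the shaft, 6 mm thick, runs to y = -93. May be absent.
- screwdriver_grip (a point): Point on the screwdriver's axis in its handle, 25 mm from the middle toward the handle's end: near its centre of mass, where to grip it across the 25 mm.
- spanner: Flat steel spanner, 155 mm long (its y), 32 mm wide at the head, 9 mm thick at most, lying flat. Origin: middle of its length, underside; the shank there is about 12 mm wide. May be absent.
- reel_a: Solder reel standing on its flange: 56 mm diameter, 38 mm high. Origin: centre of its underside. Grip across the diameter. May be absent.
- reel_b: A second solder reel, the same as reel_a. May be absent.
- tape_measure: Yellow tape measure on the bench, a bystander; origin at its underside.
- battery: Black drill battery, 55 x 86 mm, 68 mm high, a bystander; origin at its underside.
There are look-alikes about, which are no part of the job. There is more than one size of the spanner; the job needs the larger.

How it is judged:
On the way, in this order (a step that is already met when the one before it is completed fails the run):
1. the wedge is drawn clear of the keeper (y of wedge in the frame of kit_box below -0.224 m), for 0.2 s.
2. the lid is slid open (value of joint lid above 0.19 m), for 0.2 s.
3. every kit part present is in the box while the lid is open (x of screwdriver in the frame of box_floor between -0.108 and 0.108 m and y of screwdriver in the frame of box_floor between -0.115 and 0.115 m and z of screwdriver in the frame of box_floor between -0.01 and 0.045 m and x of spanner in the frame of box_floor between -0.108 and 0.108 m and y of spanner in the frame of box_floor between -0.115 and 0.115 m and z of spanner in the frame of box_floor between -0.01 and 0.045 m and x of reel_a in the frame of box_floor between -0.108 and 0.108 m and y of reel_a in the frame of box_floor between -0.115 and 0.115 m and z of reel_a in the frame of box_floor between -0.01 and 0.045 m and x of reel_b in the frame of box_floor between -0.108 and 0.108 m and y of reel_b in the frame of box_floor between -0.115 and 0.115 m and z of reel_b in the frame of box_floor between -0.01 and 0.045 m and value of joint lid above 0.12 m), for 0.2 s.
At the end, for the whole second after the job is handed in: The lid is shut (within 8 mm), every kit part present lies inside the box under it, the wedge (its origin and the middle of its head) lies within the walls of the parts tray and rests on it or its rim (both less than 40 mm above the bench), and all are at rest (value of joint lid below 0.008 m and x of screwdriver in the frame of box_floor between -0.108 and 0.108 m and y of screwdriver in the frame of box_floor between -0.115 and 0.115 m and z of screwdriver in the frame of box_floor between -0.01 and 0.045 m and x of spanner in the frame of box_floor between -0.108 and 0.108 m and y of spanner in the frame of box_floor between -0.115 and 0.115 m and z of spanner in the frame of box_floor between -0.01 and 0.045 m and x of reel_a in the frame of box_floor between -0.108 and 0.108 m and y of reel_a in the frame of box_floor between -0.115 and 0.115 m and z of reel_a in the frame of box_floor between -0.01 and 0.045 m and x of reel_b in the frame of box_floor between -0.108 and 0.108 m and y of reel_b in the frame of box_floor between -0.115 and 0.115 m and z of reel_b in the frame of box_floor between -0.01 and 0.045 m and x of wedge in the frame of parts_tray between -0.083 and 0.083 m and y of wedge in the frame of parts_tray between -0.057 and 0.057 m and x of wedge_head in the frame of parts_tray between -0.083 and 0.083 m and y of wedge_head in the frame of parts_tray between -0.057 and 0.057 m and height (world z) of each of wedge_head, wedge below 0.04 m and linear speed of each of screwdriver, spanner, reel_a, reel_b, wedge below 0.02 m/s); the robot touches nothing.
It fails at once if a bystander was pushed more than 40 mm (distance of any of tape_measure, battery from where it was at the start of the episode above 0.04 m).
Of screwdriver, spanner, reel_a, reel_b only 3 to 4 are there at a start; the rules pass over those that are not, and their reading is None.
At some moment in a run one of screwdriver, spanner, reel_a, reel_b may be knocked a few centimetres aside while the robot is not near it.
Once in a run the grip may slacken for a moment while it holds something.
It also fails if it takes over 210 s, if anything falls off the work surface, if the arm or the gripper's body presses on something with over 40 N, if the wrist force passes 120 N, or if a joint passes its speed limit or range.

## Working session

There is one attempt and no reset: what is moved stays moved. The work goes in short steps, each a Python script; the robot and the scene stay as the last script left them, time stands still between calls to the robot, and variables do not carry over. Pictures are saved under pics/ and viewed, at most 14 in all, crops included, and the job is handed in when it is done.

```bash
ls; mkdir -p pics; cat > h.py <<'E'
import numpy as np, cv2
from station import env, effector, solver, viewer, workorder, search_frame, tip_of
def save(cam,fn):
    p,d=viewer.read_camera(cam); cv2.imwrite('pics/'+fn,cv2.cvtColor(p,cv2.COLOR_RGB2BGR)); return p,d
def camT(cam, s=None):
    i=viewer.camera_info(cam)
    if 'T_tool_cam' in i:
        s=s or env.sense(); T=np.eye(4);T[:3,:3]=s['tcp_rot'];T[:3,3]=s['ee_pos']; T=T@np.array(i['T_tool_cam'])
        return np.array(i['intrinsics']),T[:3,3],T[:3,:3],i
    return np.array(i['intrinsics']),np.array(i['eye']),np.array(i['rotation']),i
def cloud(cam,d,s=None):
    K,e,R,i=camT(cam,s); v,u=np.mgrid[:480,:640]
    P=np.stack([(u-K[0,2])/K[0,0]*d,-(v-K[1,2])/K[1,1]*d,-d],-1)
    return P@R.T+e
def down(yaw):  # finger closing axis (tool y) at angle yaw in world
    y=np.array([np.cos(yaw),np.sin(yaw),0]);z=np.array([0,0,-1.]);x=np.cross(y,z)
    return np.stack([x,y,z],1)
E
python3 - <<'E'
from h import *
for c in('scene','top'):
    save(c,c+'0.png'); i=viewer.camera_info(c); print(c,{k:np.round(v,3).tolist() if not isinstance(v,str) else v for k,v in i.items()})
    for n in ['kit_box','keeper_mouth','wedge_head','wedge','lid_grip','parts_tray','screwdriver','screwdriver_grip','spanner','reel_a','tape_measure','battery']:
        print(n,[(np.round(r['at'],3).tolist(),round(r['score'],2)) for r in tip_of(c,n)][:5])
print(env.sense()['tcp_rot'],viewer.camera_info('wrist'))
E
```

```text
pics
scene {'intrinsics': [[452.99, 0.0, 315.295], [0.0, 452.99, 232.454], [0.0, 0.0, 1.0]], 'eye': [-0.163, -0.561, 0.859], 'rotation': [[0.415, 0.648, -0.639], [-0.91, 0.286, -0.301], [-0.013, 0.706, 0.708]]}
kit_box [([0.615, -0.279, 0.002], 0.26)]
keeper_mouth [([0.579, 0.023, 0.061], 0.58)]
wedge_head [([0.576, -0.004, 0.064], 0.86)]
wedge [([0.577, 0.034, 0.057], 0.87), ([0.42, -0.117, 0.002], 0.42)]
lid_grip [([0.421, 0.184, 0.087], 0.78)]
parts_tray [([0.419, -0.117, 0.003], 0.58)]
screwdriver [([0.422, 0.184, 0.09], 0.51), ([0.576, 0.023, 0.062], 0.35)]
screwdriver_grip []
spanner [([0.472, -0.332, -0.001], 0.75), ([0.589, 0.035, 0.06], 0.49)]
reel_a [([0.613, -0.278, -0.002], 0.85), ([0.614, -0.202, -0.001], 0.83)]
tape_measure [([0.691, -0.109, -0.0], 0.62), ([0.577, 0.036, 0.054], 0.58)]
battery [([0.733, -0.227, 0.004], 0.76)]
top {'intrinsics': [[497.543, 0.0, 324.6], [0.0, 497.543, 244.64], [0.0, 0.0, 1.0]], 'eye': [0.386, -0.214, 1.614], 'rotation': [[-0.019, 0.996, -0.084], [-1.0, -0.019, -0.0], [-0.002, 0.084, 0.997]]}
kit_box [([0.506, 0.191, 0.0], 0.85)]
keeper_mo
[... 571 characters left out ...]
0.115, -0.0], 0.56)]
[[-9.15549048e-01  4.02206340e-01  2.84825804e-05]
 [ 4.02206341e-01  9.15549048e-01  2.63904010e-05]
 [-1.54628128e-05  3.56175809e-05 -9.99999999e-01]] {'intrinsics': array([[331.47381992,   0.        , 324.53304598],
       [  0.        , 331.47381992, 237.45474006],
       [  0.        ,   0.        ,   1.        ]]), 'T_tool_cam': array([[-1.07256143e-03,  9.65092689e-01,  2.61906379e-01,
         7.40083631e-02],
       [ 9.99999417e-01,  1.00262180e-03,  4.00669262e-04,
        -3.24901118e-04],
       [ 1.24089932e-04,  2.61906656e-01, -9.65093202e-01,
        -1.71321757e-01],
       [ 0.00000000e+00,  0.00000000e+00,  0.00000000e+00,
         1.00000000e+00]])}
```

View pics/top0.png

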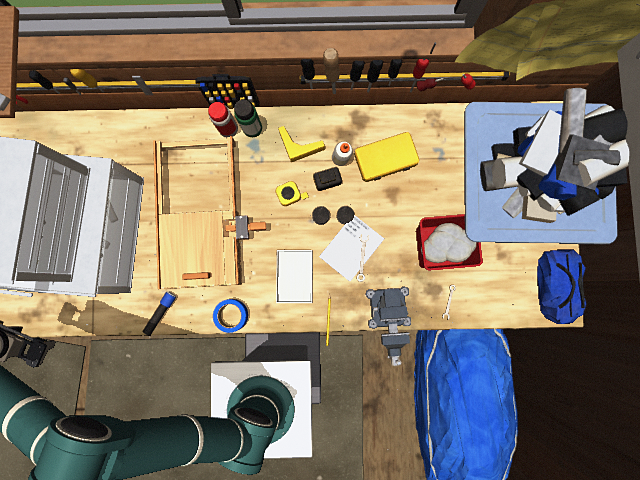

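View pics/scene0.png

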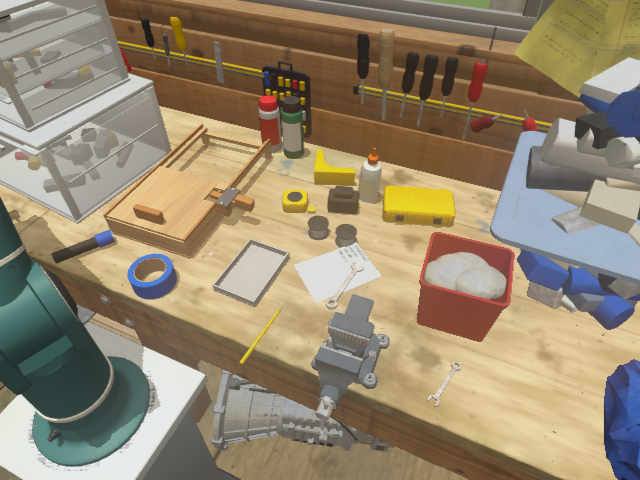

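The top view shows the spanner candidates at (362,258), larger and on the paper, and at (450,302), smaller. The reels are at (321,214) and (345,214). There is no screwdriver on the bench: (329,318) is a pencil, (160,312) a torch, and the rest hang on the wall rack. The tray candidate is the grey one at (295,276). The blue tub is elsewhere, and (387,160) is a yellow box. Next I'll fit the box pose and the cabinet corner, and make a spanner crop.

```bash
cat >> h.py <<'E'
def fit2(model,world):
    m=np.array(model);w=np.array(world)[:,:2];mc=m.mean(0);wc=w.mean(0);a=m-mc;b=w-wc
    th=np.arctan2((a[:,0]*b[:,1]-a[:,1]*b[:,0]).sum(),(a*b).sum());R=np.array([[np.cos(th),-np.sin(th)],[np.sin(th),np.cos(th)]])
    return th,wc-R@mc,np.linalg.norm(a@R.T-b,axis=1)
E
python3 - <<'E'
from h import *
M=[(60,-162),(60,-162),(60,-192),(60,-192),(60,-155),(60,-155),(-85,0),(-85,0),(0,0)]
W=[(.579,.023),(.575,.027),(.576,-.004),(.577,-.007),(.577,.034),(.579,.033),(.421,.184),(.422,.184),(.506,.191)]
print(fit2(np.array(M)/1000,W))
p,d=viewer.read_camera('top'); P=cloud('top',d)
cv2.imwrite('pics/c.png',cv2.resize(cv2.cvtColor(p[90:330,140:500],cv2.COLOR_RGB2BGR),None,fx=2.2,fy=2.2,interpolation=cv2.INTER_CUBIC))
ok=d>0
# cabinet
m=ok&(P[...,1]>.33)&(P[...,0]>.25)&(P[...,2]>.1)&(P[...,1]<1.)
q=P[m];print('cab',q.min(0),q.max(0))
# box
m=ok&(P[...,2]>.05)&(P[...,2]<.08)&(P[...,1]>.07)&(P[...,1]<.33)&(P[...,0]>.36)&(P[...,0]<.9)
r=cv2.minAreaRect(P[m][:,:2].astype(np.float32)*1000);print('box',r)
# tray
m=ok&(P[...,2]>.013)&(P[...,2]<.03)&(abs(P[...,1]+.117)<.09)&(abs(P[...,0]-.418)<.11)
print('tray',m.sum(),cv2.minAreaRect(P[m][:,:2].astype(np.float32)*1000))
E
```

```text
(np.float64(0.04552701225981563), array([0.5084296, 0.185922 ]), array([0.0050222 , 0.0007617 , 0.00139557, 0.00385307, 0.00158933,
       0.00366958, 0.00318235, 0.0024682 , 0.0056293 ]))
cab [0.25000342 0.3300086  0.10000314] [1.11488268 0.74496361 0.64836874]
box ((643.427001953125, 191.536376953125), (500.8549499511719, 254.6823272705078), 2.0986831188201904)
tray 210 ((421.1568908691406, -111.59410095214844), (112.78976440429688, 166.70497131347656), 89.09197235107422)
```

View pics/c.png

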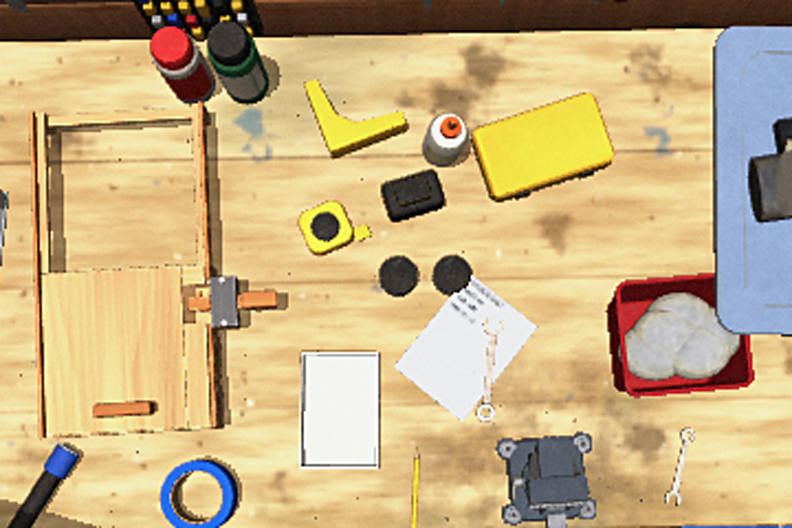

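The larger spanner is the one at (362,258): about 46 px, or 0.15 m, against 0.11 m for the other. Next I'll retract, swing clear of the cabinet, and look at the wedge from near.

```bash
python3 - <<'E'
from h import *
env.movel([0.19,0.37,0.36]); env.reach([0.42,-0.02,0.40],down(0.045))
s=env.sense();print(s['t'],np.round(s['joint_positions'],2))
env.reach([0.55,0.03,0.33],down(0.045))
s=env.sense();print(s['t'],np.round(s['joint_positions'],2),s['ee_pos'])
p,d=save('wrist','w1.png');np.savez('w1.npz',d=d,pos=s['ee_pos'],rot=s['tcp_rot'])
for n in ['kit_box','keeper_mouth','wedge_head','wedge','lid_grip','wedge_tooth1']:
    print(n,[(np.round(r['at'],4).tolist(),round(r['score'],2)) for r in tip_of('wrist',n)][:3])
E
```

```text
5.0167 [-0.78 -0.16  0.67  1.89  0.1   1.38 -0.1 ]
5.6833 [-0.79  0.23  0.82  1.75 -0.18  1.24  0.11] [0.54940272 0.03003553 0.32982718]
kit_box [([0.5112, 0.1868, 0.0003], 0.92)]
keeper_mouth [([0.5786, 0.0296, 0.0622], 0.94)]
wedge_head [([0.5793, -0.0024, 0.0676], 0.66), ([0.69, -0.1077, -0.0014], 0.25)]
wedge [([0.5696, 0.0383, 0.0496], 0.83)]
lid_grip [([0.425, 0.1867, 0.0868], 0.68), ([0.6143, -0.2823, -0.0002], 0.56)]
wedge_tooth1 [([0.588, 0.0407, 0.065], 0.72)]
```

View pics/w1.png

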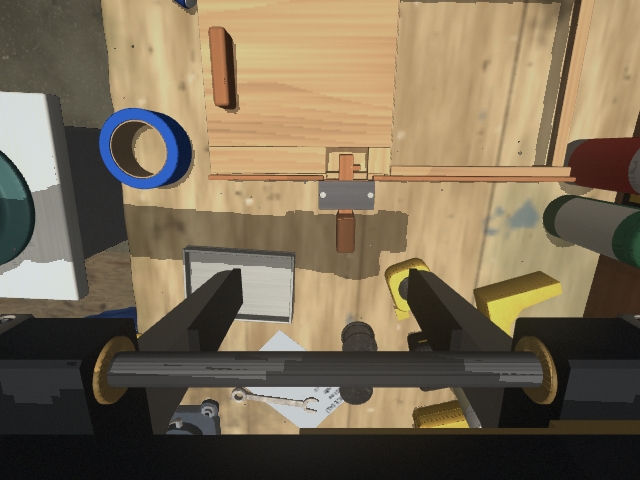

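The close view shows the keeper at (347,195), the wedge head at (345,230), the tray at (240,285) and the larger spanner at (275,400). The box's guide rail is horizontal in the picture, so its yaw is about 0.045 as set. Next I'll measure the head in depth and grip it.

```bash
cat > box.py <<'E'
from h import *
TH=0.044; c,s_=np.cos(TH),np.sin(TH); RB=np.array([[c,-s_],[s_,c]])
KX=None
def bx(o,x,y): return np.array(o)+RB@np.array([x,y])
E
python3 - <<'E'
from box import *
z=np.load('w1.npz');P=cloud('wrist',z['d'],dict(ee_pos=z['pos'],tcp_rot=z['rot']))
def rect(n,cx,cy,rx,ry,z0,z1):
    m=(abs(P[...,0]-cx)<rx)&(abs(P[...,1]-cy)<ry)&(P[...,2]>z0)&(P[...,2]<z1)
    q=P[m]; r=cv2.minAreaRect(q[:,:2].astype(np.float32)*1000);print(n,m.sum(),np.round(np.median(q,0),4),[np.round(v,1) for v in r]);return r
rect('head',.578,-.003,.03,.025,.078,.095)
rect('keeper',.578,.045,.05,.03,.070,.082)
rect('bar',.425,.187,.03,.06,.095,.11)
s=env.sense()
E
```

```text
head 628 [ 0.5772 -0.0031  0.0834] [array([577.7,  -4.3]), array([23.9, 47.5]), np.float64(1.3)]
keeper 1881 [0.5757 0.0481 0.0752] [array([579.1,  45.8]), array([99.7, 57.9]), np.float64(2.8)]
bar 1355 [0.4269 0.1843 0.1027] [array([425.4, 182.8]), array([18.7, 79. ]), np.float64(1.9)]
```

```bash
cat > g.py <<'E'
from box import *
R=down(TH)
def mb(dx,dy,dz=0,rate=0.03):  # move in box axes relative
    p=np.array(env.sense()['ee_pos']);d=RB@np.array([dx,dy]);env.movel(p+[d[0],d[1],dz],rate=rate)
def mto(ref,x,y,z=None,rate=0.03):
    q=np.array(ref);d=RB@np.array([x,y]);env.movel([q[0]+d[0],q[1]+d[1],q[2] if z is None else z],frame=R,rate=rate)
def f():
    s=env.sense();w=RB.T@np.array(s['wrist_force'])[:2];return np.r_[w,s['wrist_force'][2]]
def st(tag,ref):
    s=env.sense();d=RB.T@(np.array(s['ee_pos'])-ref)[:2]*1000
    print(tag,'box d',np.round(d,1),'F',np.round(f(),1),'w',round(s['gripper_width'],4),'g',round(s['grasp_force'],1),'t',round(s['t'],1));return d
E
python3 - <<'E'
from g import *
env.reach([.5777,-.004,.17],R); env.movel([.5777,-.004,.052],frame=R,rate=.1)
ref=np.array(env.sense()['ee_pos']);st('pre',ref)
effector.grasp(45);st('grip',ref);np.save('ref.npy',ref)
for x in (-2,-4,-6,-8):
    mto(ref,x/1000,0); d=st(x,ref)
    if abs(f()[0])>15: break
E
```

```text
pre box d [0. 0.] F [-0.1 -0.6 -0. ] w 0.0916 g 0.0 t 8.1
grip box d [-0.5  0. ] F [-0.1 -0.8 -0.3] w 0.0238 g 45.0 t 9.1
-2 box d [-1.9  0.1] F [ 2.   0.1 -5.5] w 0.0238 g 45.0 t 9.3
-4 box d [-4.3  0.1] F [ 2.9  0.7 -7.2] w 0.0238 g 45.0 t 9.6
-6 box d [-6.1  0.1] F [ 3.7 -0.1 -8.2] w 0.0236 g 45.0 t 9.8
-8 box d [-6.5  0.1] F [  7.5   1.  -11.2] w 0.0235 g 45.0 t 10.1
```

```bash
cat > draw.py <<'E'
import sys
from g import *
ref=np.load('ref.npy'); x=float(sys.argv[1])/1000; y0,y1=float(sys.argv[2]),float(sys.argv[3])
mto(ref,x,-y0/1000); st('side',ref)
y=y0
while y<y1:
    y=min(y+4,y1); mto(ref,x,-y/1000); d=st('draw %g'%y,ref); F=f()
    if F[1]>30 or d[1]>-y+3: print('CAUGHT');break
E
python3 draw.py -5 0 22
```

```text
side box d [-6.   0.1] F [ 0.1  0.5 -4.8] w 0.0239 g 45.0 t 10.3
draw 4 box d [-5.9 -3. ] F [-0.8  6.  -7.7] w 0.0235 g 45.0 t 10.6
draw 8 box d [-5.8 -6.9] F [-0.7  5.7 -9.6] w 0.0236 g 45.0 t 10.9
draw 12 box d [ -5.8 -10.8] F [ 0.2  6.2 -9.9] w 0.0239 g 45.0 t 11.2
draw 16 box d [ -5.8 -14.8] F [  0.1   5.5 -10.1] w 0.0237 g 45.0 t 11.5
draw 20 box d [ -5.8 -19. ] F [-0.1  4.8 -8.7] w 0.0236 g 45.0 t 11.8
draw 22 box d [ -5.7 -20.9] F [-0.3  5.7 -9.6] w 0.0238 g 45.0 t 12.0
```

```bash
python3 - <<'E'
from g import *
ref=np.load('ref.npy')
for x in(-2,2,5): mto(ref,x/1000,-.019);st(x,ref)
E
python3 draw.py 5 19 42
```

```text
-2 box d [ -2.9 -19.9] F [-3.  -0.9 -8. ] w 0.0236 g 45.0 t 12.3
2 box d [  1.6 -19.5] F [-4.2 -0.8 -8.8] w 0.0238 g 45.0 t 12.6
5 box d [  4.8 -19.2] F [-3.7 -0.6 -9.3] w 0.0235 g 45.0 t 12.8
side box d [  4.8 -19.2] F [ -3.1  -1.8 -10. ] w 0.0235 g 45.0 t 13.1
draw 23 box d [  5.8 -21.2] F [-1.5  5.4 -8.6] w 0.0238 g 45.0 t 13.4
draw 27 box d [  6.3 -25.6] F [-0.6  5.1 -8.5] w 0.0236 g 45.0 t 13.7
draw 31 box d [  6.2 -30.2] F [ 0.5  4.9 -7.8] w 0.024 g 45.0 t 13.9
draw 35 box d [  5.8 -35.1] F [ 0.3  4.  -7.5] w 0.0237 g 45.0 t 14.2
draw 39 box d [  5.3 -39.7] F [-0.3  2.9 -6.3] w 0.0239 g 45.0 t 14.5
draw 42 box d [  5.1 -42.7] F [-0.5  2.2 -5.9] w 0.0236 g 45.0 t 14.8
```

```bash
python3 - <<'E'
from g import *
ref=np.load('ref.npy')
for x in(2,-2,-5): mto(ref,x/1000,-.041);st(x,ref)
E
python3 draw.py -5 41 96 && python3 - <<'E'
from g import *
mb(0,0,.12,.15)
p,d=save('wrist','w2.png')
for n in('wedge','wedge_head','parts_tray'): print(n,[(np.round(r['at'],4).tolist(),round(r['score'],2)) for r in tip_of('wrist',n)][:3])
st('up',np.load('ref.npy'))
E
```

```text
2 box d [  2.8 -42.4] F [ 2.7 -2.1 -7.2] w 0.0241 g 45.0 t 15.0
-2 box d [ -2.5 -41.5] F [ 2.  -1.5 -5. ] w 0.0238 g 45.0 t 15.3
-5 box d [ -5.4 -41. ] F [ 0.7 -1.9 -4.9] w 0.0238 g 45.0 t 15.6
side box d [ -5.3 -41. ] F [ 0.4 -0.7 -4.4] w 0.0235 g 45.0 t 15.8
draw 45 box d [ -5.4 -44.5] F [-1.4  0.4 -3.4] w 0.0239 g 45.0 t 16.1
draw 49 box d [ -5.1 -49.4] F [-0.   1.2 -4. ] w 0.0238 g 45.0 t 16.4
draw 53 box d [ -5.  -53.6] F [ 0.1  0.7 -3.5] w 0.0239 g 45.0 t 16.6
draw 57 box d [ -5.  -57.6] F [ 0.7  0.5 -3.9] w 0.0236 g 45.0 t 16.9
draw 61 box d [ -5.  -61.5] F [-0.3  0.9 -4.6] w 0.0237 g 45.0 t 17.2
draw 65 box d [ -5.  -65.5] F [-0.1  0.4 -4.8] w 0.0235 g 45.0 t 17.5
draw 69 box d [ -4.6 -69.9] F [-0.1  0.7 -1. ] w 0.0237 g 45.0 t 17.8
draw 73 box d [ -4.9 -73.5] F [ 0.   0.  -1.6] w 0.0236 g 45.0 t 18.1
draw 77 box d [ -5.  -77.3] F [-0.2 -0.4 -1.5] w 0.0237 g 45.0 t 18.4
draw 81 box d [ -5.  -81.4] F [-0.3  0.3 -1.2] w 0.0238 g 45.0 t 18.6
draw 85 box d [ -5.  -85.3] F [ 0.3  0.7 -2.1] w 0.0238 g 45.0 t 18.9
draw 89 box d [ -5.  -89.3] F [-0.3 -0.5  0.1] w 0.0239 g 45.0 t 19.2
draw 93 box d [ -5.  -93.4] F [ 0.2 -0.1 -1. ] w 0.024 g 45.0 t 19.5
draw 96 box d [ -5.  -96.3] F [-0.1  0.3 -1.1] w 0.0237 g 45.0 t 19.7
wedge [([0.5716, -0.0579, 0.1671], 0.76)]
wedge_head [([0.5805, -0.1002, 0.1846], 0.57)]
parts_tray [([0.4228, -0.1085, 0.0], 0.76)]
up box d [ -5.6 -96.3] F [-0.7  0.3 -1.8] w 0.0236 g 45.0 t 20.9
```

View pics/w2.png

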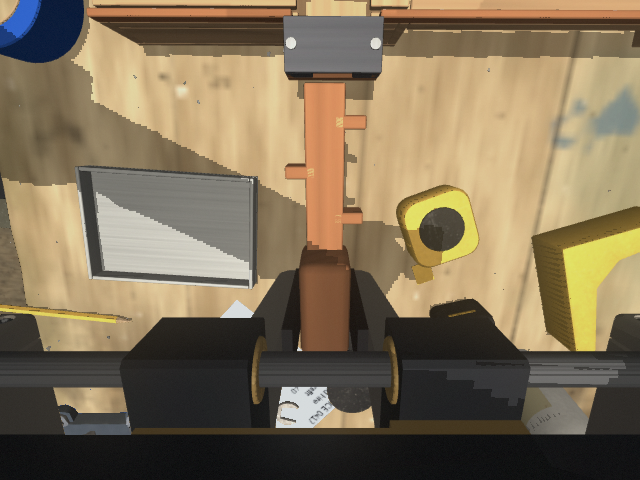

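The wedge is out of the keeper and held, with its teeth visible at (355,122), (296,172) and (352,217). The tray is at (170,225). Now I'll turn it and lay it in the tray.

```bash
python3 - <<'E'
from g import *
RT=down(np.pi/2-.016)
env.reach([.457,-.113,.16],RT); print(np.round(env.sense()['joint_positions'],2))
env.movel([.457,-.113,.028],frame=RT,rate=.1); st('low',np.load('ref.npy'))
effector.release(); env.pause(.5)
env.movel([.457,-.113,.2],rate=.2)
s=env.sense();p,d=save('wrist','w3.png')
for n in('wedge','wedge_head','parts_tray'): print(n,[(np.round(r['at'],4).tolist(),round(r['score'],2)) for r in tip_of('wrist',n)][:3])
save('scene','s3.png')
for n in('wedge','wedge_head'): print(n,[(np.round(r['at'],4).tolist(),round(r['score'],2)) for r in tip_of('scene',n)][:3])
E
```

```text
[-0.22  0.24  0.45  2.1  -0.14  0.82  1.87]
low box d [-125.4 -103.6] F [-0.6  0.  -1.1] w 0.0237 g 45.0 t 23.6
wedge [([0.4173, -0.1092, 0.0013], 0.77), ([0.4186, -0.097, 0.0133], 0.54)]
wedge_head [([0.4608, -0.1095, 0.0183], 0.68)]
parts_tray [([0.422, -0.1059, -0.0009], 0.58)]
wedge [([0.4217, -0.1098, 0.0033], 0.56)]
wedge_head [([0.4595, -0.1159, 0.0168], 0.76)]
```

View pics/w3.png

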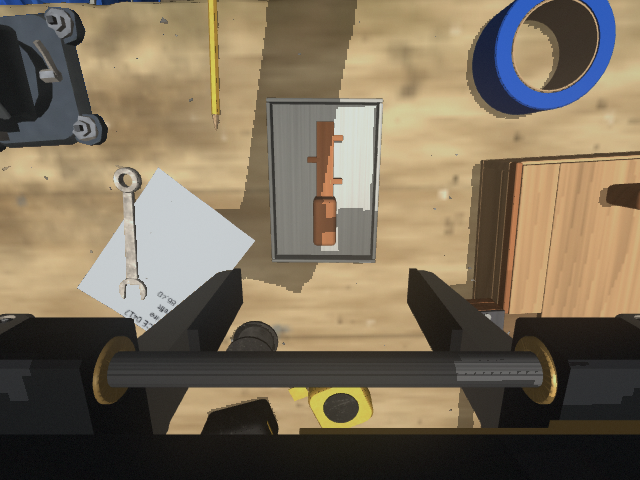

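The wedge lies flat in the tray at (325,185). Next is the lid.

```bash
python3 - <<'E'
from g import *
b=np.array([.4262,.1830])
env.reach([.43,.10,.25],R); env.reach([b[0],b[1],.17],R); env.movel([b[0],b[1],.071],frame=R,rate=.1)
ref=np.array(env.sense()['ee_pos']);st('pre',ref); effector.grasp(30); st('grip',ref); np.save('lidref.npy',ref)
for x in (.02,.06,.12,.18,.215,.228):
    mto(ref,x,0,rate=.08); d=st(x,ref)
    if abs(f()[0])>25: break
effector.release(); mb(0,0,.12,.2)
E
```

```text
pre box d [0. 0.] F [-0.6  0.3  0.7] w 0.0919 g 0.0 t 30.0
grip box d [-0.6 -0.2] F [-0.8  0.7  0.3] w 0.018 g 30.0 t 31.1
0.02 box d [20.6 -0.2] F [ 1.9  1.5 -7.9] w 0.018 g 30.0 t 31.5
0.06 box d [60.2 -0.4] F [  2.6  -0.7 -14. ] w 0.0178 g 30.0 t 32.2
0.12 box d [120.1  -0.6] F [  1.5  -3.4 -15.8] w 0.0178 g 30.0 t 33.1
0.18 box d [180.2  -0.9] F [  2.1  -4.3 -16.6] w 0.0179 g 30.0 t 34.0
0.215 box d [215.3  -1. ] F [  2.7  -4.6 -15.2] w 0.0178 g 30.0 t 34.5
0.228 box d [228.4  -1. ] F [  1.5  -5.3 -15.1] w 0.0176 g 30.0 t 34.9
```

```bash
python3 - <<'E'
from g import *
env.reach([.55,-.05,.3],R); env.reach([.52,-.30,.33],R)
s=env.sense();p,d=save('wrist','w4.png');np.savez('w4.npz',d=d,pos=s['ee_pos'],rot=s['tcp_rot'])
for n in('spanner','reel_a','battery','screwdriver'): print(n,[(np.round(r['at'],4).tolist(),round(r['score'],2)) for r in tip_of('wrist',n)][:4])
P=cloud('wrist',d,s)
m=(P[...,2]>.028)&(P[...,2]<.05)&(P[...,0]<.68)&(P[...,0]>.55)&(P[...,1]<-.16)&(P[...,1]>-.33)
n,l,stt,c=cv2.connectedComponentsWithStats(m.astype(np.uint8))
for i in range(1,n):
    if stt[i,4]>150: print(stt[i],cv2.minEnclosingCircle(P[l==i][:,:2].astype(np.float32)*1000))
m=(P[...,2]>.0025)&(P[...,2]<.02)&(abs(P[...,0]-.475)<.1)&(abs(P[...,1]+.331)<.06)
n,l,stt,c=cv2.connectedComponentsWithStats(m.astype(np.uint8))
for i in range(1,n):
    if stt[i,4]>100: print('sp',stt[i],cv2.minAreaRect(P[l==i][:,:2].astype(np.float32)*1000),np.median(P[l==i][:,2]))
print(env.sense()['t'])
E
```

```text
spanner [([0.4738, -0.3328, -0.0011], 0.64)]
reel_a [([0.6326, -0.2346, 0.0001], 0.76), ([0.6118, -0.2831, 0.0028], 0.66)]
battery [([0.7366, -0.2269, -0.0014], 0.92)]
screwdriver [([0.6937, -0.1077, -0.0011], 0.59)]
[ 373  136   59   79 2636] ((624.6468505859375, -257.0482177734375), 55.93944549560547)
sp [ 242  178  121   81 6584] ((485.502685546875, -330.99322509765625), (119.95233917236328, 178.97767639160156), 89.98487854003906) 0.005026553506486675
39.1167
```

View pics/w4.png

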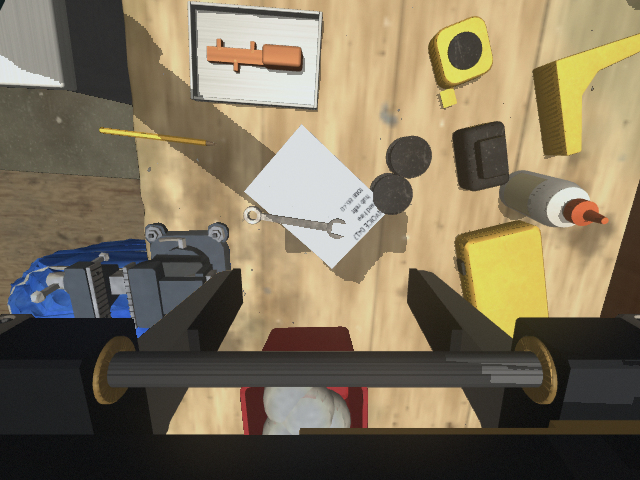

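A reel has been knocked: the two now nearly touch, at (409,156) and (391,193). The spanner runs from its ring at (243,214) to its jaw at (347,229). I'll take the nearer reel first, gripping across the line between the two.

```bash
cat > pp.py <<'E'
from g import *
O=np.array([.5098,.1858])
def pick(x,y,yaw,z,sq,zup=.22):
    Rp=down(yaw); env.reach([x,y,.15],Rp); env.movel([x,y,z],frame=Rp,rate=.12); effector.grasp(sq)
    s=env.sense();print('gripped w',round(s['gripper_width'],4)); env.movel([x,y,zup],rate=.15)
    s=env.sense();print('lifted w',round(s['gripper_width'],4),'F',np.round(s['wrist_force'],1),'t',s['t'])
def place(x,y,yaw,z):
    q=bx(O,x,y); Rp=down(yaw); env.reach([q[0],q[1],.22],Rp); print('over w',round(env.sense()['gripper_width'],4),np.round(env.sense()['joint_positions'],2))
    env.movel([q[0],q[1],z],frame=Rp,rate=.12); print('low w',round(env.sense()['gripper_width'],4),np.round(env.sense()['wrist_force'],1))
    effector.release(); env.movel([q[0],q[1],.22],frame=Rp,rate=.2)
def deproj(u,v,s,z):
    K,e,Rc,i=camT('wrist',s); r=Rc@np.array([(u-K[0,2])/K[0,0],-(v-K[1,2])/K[1,1],-1]); return e+r*(z-e[2])/r[2]
E
python3 - <<'E'
from pp import *
z=np.load('w4.npz');s=dict(ee_pos=z['pos'],tcp_rot=z['rot']);P=cloud('wrist',z['d'],s)
m=(P[...,2]>.03)&(P[...,2]<.05)&(P[...,0]<.68)&(P[...,0]>.55)&(P[...,1]<-.16)&(P[...,1]>-.33)
q=P[m][:,:2].astype(np.float32)
_,_,c=cv2.kmeans(q,2,None,(3,50,1e-5),5,cv2.KMEANS_PP_CENTERS); print('reels',c,np.median(P[m][:,2]))
a=deproj(243,214,s,.005);b=deproj(347,229,s,.005);print('spanner',a,b,(a+b)/2,np.linalg.norm(a-b),np.arctan2(*(b-a)[1::-1]))
B=c[c[:,1].argmin()];A=c[c[:,1].argmax()]; l=A-B; yaw=np.arctan2(l[1],l[0])-np.pi/2; print('yaw',yaw,np.linalg.norm(l))
np.save('A.npy',A)
pick(*map(float,B),yaw,.008,30)
place(-.040,.044,TH+np.pi/2,.018)
E
```

```text
reels [[ 0.6338714  -0.23036465]
 [ 0.6142191  -0.28259456]] 0.03904098371276157
spanner [ 0.39775973 -0.32697262  0.005     ] [ 0.55713754 -0.34309751  0.005     ] [ 0.47744863 -0.33503507  0.005     ] 0.16019143959318818 -0.10083087574032075
yaw -0.35987866 0.05580479
gripped w 0.0539
lifted w 0.054 F [ 0.7  0.  -3.2] t 43.525
over w 0.054 [-0.64  0.24  0.14  1.92 -0.04  0.98  1.14]
low w 0.054 [ 0.1  0.6 -2.3]
```

```bash
python3 - <<'E'
from pp import *
env.reach([.52,-.10,.25],down(np.pi/2-.2)); 
viewer.read_camera('top')
for n in('reel_a','spanner'): print(n,[(np.round(r['at'],4).tolist(),round(r['score'],2)) for r in tip_of('top',n)][:4])
rs=[r['at'] for r in tip_of('top','reel_a') if np.linalg.norm(np.array(r['at'])[:2]-np.load('A.npy'))<.015]
assert rs
A=np.load('A.npy'); pick(float(A[0]),float(A[1]),np.pi/2,.008,30)
place(-.075,-.044,TH+np.pi/2,.018)
E
```

```text
reel_a [([0.4708, 0.2283, 0.0101], 0.7), ([0.6338, -0.2301, -0.0014], 0.69)]
spanner [([0.5771, 0.026, 0.0583], 0.64), ([0.4791, -0.332, -0.0028], 0.45), ([0.3278, -0.6095, 0.0014], 0.41)]
gripped w 0.0537
lifted w 0.0541 F [ 0.5  1.1 -2.7] t 54.9917
over w 0.0541 [-0.69  0.13  0.34  2.06 -0.05  0.96  1.29]
low w 0.0539 [ 0.2 -0.5 -2.6]
```

```bash
python3 - <<'E'
from pp import *
z=np.load('w4.npz');s=dict(ee_pos=z['pos'],tcp_rot=z['rot']);P=cloud('wrist',z['d'],s)
for x0 in (.40,.42,.44,.46,.48):
    m=(P[...,0]>x0)&(P[...,0]<x0+.02)&(P[...,1]>-.46)&(P[...,1]<-.355)&(P[...,2]>.012)&(P[...,2]<.25); q=P[m]
    print(x0,m.sum(), q.max(0) if m.sum() else '')
# local shank check
env.reach([.48,-.25,.25],R)
s=env.sense();p,d=save('wrist','w5.png')
print([(np.round(r['at'],4).tolist(),round(r['score'],2)) for r in tip_of('wrist','spanner')][:3])
import pickle;pickle.dump(dict(ee_pos=s['ee_pos'],tcp_rot=s['tcp_rot']),open('s5.pkl','wb'))
E
```

```text
0.4 0 
0.42 0 
0.44 0 
0.46 0 
0.48 0 
[([0.3298, -0.607, -0.0012], 0.88), ([0.4745, -0.3336, -0.0007], 0.82)]
```

View pics/w5.png

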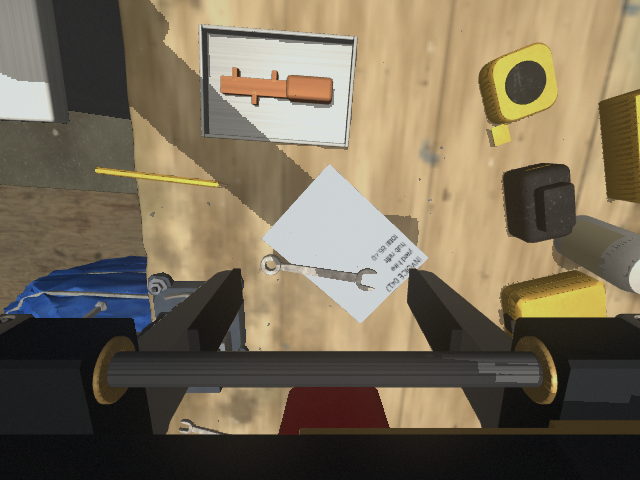

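The spanner lies clear of the vise, with its ring at (270,265) and its jaw at (368,279). Picking it.

```bash
python3 - <<'E'
from pp import *
import pickle
s=pickle.load(open('s5.pkl','rb'))
a=deproj(260,265,s,.005);b=deproj(378,281,s,.005);m=(a+b)/2;yaw=np.arctan2(*(b-a)[1::-1])+np.pi/2;print(m,np.linalg.norm(b-a),yaw)
pick(.477,float(-.334+m[1])/2-.167 if 0 else (-.334+float(m[1]))/2,yaw,.003,40)
save('wrist','w6.png')
place(.035,0,TH,.013)
s=env.sense()
q=bx(O,-.02,-.06); env.reach([q[0],q[1],.30],R); save('wrist','w7.png')
for n in('spanner','reel_a'): print(n,[(np.round(r['at'],4).tolist(),round(r['score'],2)) for r in tip_of('wrist',n)][:4])
print(env.sense()['t'])
E
```

```text
[ 0.47710319 -0.33695327  0.005     ] 0.15949750237882365 1.473190544141978
gripped w 0.012
lifted w 0.0119 F [ 0.1  0.1 -0.7] t 67.325
over w 0.0121 [-0.86  0.37  0.6   1.81 -0.24  1.03 -0.13]
low w 0.0119 [-0.7  0.1 -1.4]
spanner [([0.5399, 0.1885, 0.0047], 0.86), ([0.692, -0.108, -0.0011], 0.65)]
reel_a [([0.4345, 0.1362, 0.0097], 0.93), ([0.4665, 0.2274, 0.0067], 0.58), ([0.4158, -0.0947, 0.0135], 0.39)]
74.375
```

View pics/w7.png

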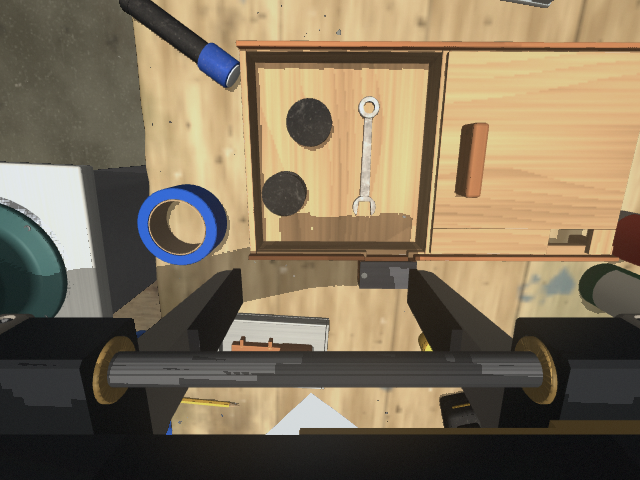

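Both reels, at (309,122) and (284,193), and the spanner, at (367,155), are in the box. Now to shut the lid.

```bash
python3 - <<'E'
from g import *
ref=np.load('lidref.npy'); d=RB@np.array([.228,-.001]); p=ref+[d[0],d[1],0]
env.reach([p[0],p[1],.20],R); env.movel(p,frame=R,rate=.1); effector.grasp(30); st('grip',ref)
for x in (.18,.10,.04,.01,.0,-.003):
    mto(ref,x,0,rate=.08); st(x,ref)
    if abs(f()[0])>25: break
effector.release(); mb(0,0,.15,.15)
env.reach([.46,-.0,.36],R); env.pause(.3)
save('top','t8.png')
for n in('lid_grip','wedge','wedge_head','parts_tray','reel_a','spanner','screwdriver'): print(n,[(np.round(r['at'],4).tolist(),round(r['score'],2)) for r in tip_of('top',n)][:3])
print(env.sense()['t'])
E
```

```text
grip box d [228.1  -1. ] F [0.3 0.6 0.4] w 0.0176 g 30.0 t 77.7
0.18 box d [179.5  -0.8] F [-2.4 -3.8  0.5] w 0.0177 g 30.0 t 78.5
0.1 box d [98.8 -0.4] F [ 0.  -5.3 -0.3] w 0.0178 g 30.0 t 79.6
0.04 box d [38.5 -0.2] F [-2.6 -3.4  0.4] w 0.0176 g 30.0 t 80.5
0.01 box d [ 8.5 -0. ] F [-1.4 -5.7  0.4] w 0.0176 g 30.0 t 81.1
0.0 box d [-1.  0.] F [-1.6 -4.4 -0.6] w 0.0178 g 30.0 t 81.3
-0.003 box d [-1.  0.] F [  7.5  -4.5 -12.2] w 0.0178 g 30.0 t 81.6
lid_grip [([0.4223, 0.1829, 0.09], 0.93)]
wedge [([0.4219, -0.1128, 0.0035], 0.72)]
wedge_head [([0.4573, -0.1134, 0.0171], 0.51)]
parts_tray [([0.4156, -0.1167, 0.0001], 0.61)]
reel_a []
spanner [([0.3239, -0.6089, -0.0005], 0.51)]
screwdriver []
85.525
```

View pics/t8.png

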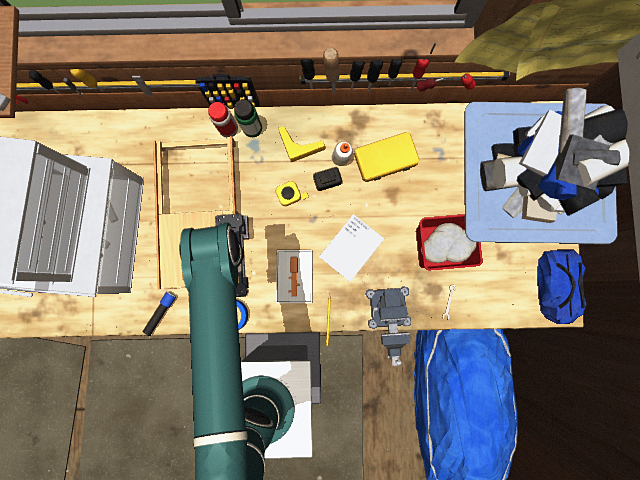

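The lid is shut: the bar is back where it started and the stop was felt. The wedge is in the tray at (294,277), and no kit parts are left on the bench.

```bash
python3 -c "
from h import *
print(workorder.finish_job())"
```

```text
the job is handed in; nothing more can be done
None
```

The job is handed in (no verdict came back): the wedge lies in the steel tray, both solder reels and the larger spanner are in the box under the fully shut lid, no screwdriver was found on the bench, and the arm stayed clear of the tape measure and battery.

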